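# Load the tofu press and run its wing screw down

## Robot

A 7-joint arm with a two-finger parallel gripper is mounted at the origin on a cart in front of the work surface, level with it; the furniture and walls round the work are solid. World frame = base frame: x ahead of the robot, y to its left, z up, the work surface at z = 0. Lengths are in mm, angles in rad, forces in N, time in s.
With the tool pointing down it reaches from about 425 to 950 mm from the base axis. Payload 4.7 kg.
Tool frame: the origin (TCP) lies midway between the tips of the shut fingers; the grasp point (between the pads) lies 19 mm behind it; z points along the fingers, y is the line along which they close (so a half turn about z gives the same grasp; the last joint's range is limited). The gripper opens to 85 mm and grips with 20 to 120 N. Pads are 22 mm wide; open, the fingers measure 114 mm over their backs; the gripper's body (76 mm by 85 mm) begins 54 mm behind the grasp point. The pads swing forward as they close: fully open they stand 13 mm farther back than shut.
Start: joints at [-1.233, 0.469, -0.049, 1.532, 0.024, 1.141, -0.082], TCP at [242.036, 630.132, 231.335] pointing down, gripper open.
Joint ranges: [-2.59, 2.59], [-0.33, 1.99], [-1.39, 1.29], [0.1, 2.45], [-1.04, 4.18], [0.21, 1.99], [-2.66, 2.66]. Speed limits (rad/s): [2.57, 2.57, 3.14, 3.14, 3.14, 3.14, 3.14].

## Interface

Orientations are given as [roll, pitch, yaw] about the fixed x, y, z axes, in that order (R = Rz(yaw) Ry(pitch) Rx(roll)).
In Python, from rig import manip, vision, workorder gives the robot as it stands.
- The arm moves only by the shell command python3 -m jog 'ROWS' [FORCE]. ROWS is JSON, a list of rows, each an object with "slide": the shift along the tool's x, y, z in m, a list of three; "turn": the turn about the tool's z in rad; "hand": the closure, from 0 (fully open) to 1 (shut). In form: [{"slide": [dx, dy, dz], "turn": turn, "hand": hand}, ...]. A call has 1 to 20 rows; each row shifts and turns the commanded pose from where the row before left it, along the tool's axes as they then stand; what a row does not reach is not made up. A row lasts 1/12 s, in which the tool goes at most 41.7 mm and 7.16 degrees, less where a joint would pass 70% of its speed; a pose out of reach is approached as far as the arm can. A call with a gripper value outside its range is refused whole. The fingers move at their own pace and stop on an object; FORCE is the grip in N (left out, the last holds). Time passes only in rows, so rows that do not move let the fingers close. It gives the time, the measured TCP pose, the force, the opening and the grip force at its end, in the units of the state.
- manip.observe(): the state, without advancing time (a new reading comes with each control period).
- vision.grab_frame(name): name is "scene" or "top"; returns the picture (400x640x3 uint8, red, green, blue); there is no depth.
- vision.camera_info(name): a dict with "mtx" (3x3 intrinsics, pixels), "rvec" (rotation vector, rad) and "tvec" (3), from world to camera coordinates, as OpenCV has them. Camera axes: x right, y down, z forward; pixel columns grow to the right and rows downward; lengths in mm; the calibration is good to about 2 mm. A picture is of the moment at which its call begins. camera_info takes no time and is no camera call.
- workorder.hand_in(): hands the job in; it is judged then, once.
The state is a dict: "time_s": time; "q": joint angles; "dq": joint speeds; "tau": joint torques, N m; "ee_pos": TCP position; "tcp_rot": TCP orientation; "ft_force": force on the tool from outside, world axes, zero at the start; "moment": the same for the moment, N m; "finger_gap": finger opening in mm; "finger_force": force on a finger pad.
Only numpy, scipy, OpenCV 4.12 (cv2) and the standard library are available. Lean on these libraries where they do the work, as an engineer would, in place of code of your own. Each camera call takes 0.05 s, during which the arm holds its last target. There are 200 camera calls.

## Task

Load the little tofu press: with a fingertip, push the steel mould along its channel until it meets the stop under the screw; slide it, never lift it. Then run the loose wing screw down with repeated fingertip strokes, pushing on one wing at a time (never on both at once), until the foot bears snugly on the mould's lid and stays there by itself. Leave the tins, the jar and the other things standing round about where they are.

Things in the scene. Friction and masses are not known exactly. Their poses are not given: they have to be found in the camera images.
- press: Tofu press, fixed. Origin on the screw's axis at worktop height; x away from the robot, y to its left along the channel, z up (it may stand turned by some degrees). Wooden bed 18 mm thick: x -44 to 77, y -193 to 97 mm. On it two rails along y, 10 mm high, inner faces at x = -32 and 32 mm. Behind, a dark cast C-frame: column at x 51 to 73 mm, with a 28 mm wide arm over the channel to the boss.
- stop (a point): Middle of the stop's face at the left end of the channel, at y = 80 mm of the press, z = 26 mm; the stop is a wooden cleat across the channel, 16 mm high above the bed.
- boss (a point): Centre of the top of the frame's boss, which the screw goes through: radius 17 mm, z 110 to 136 mm (brass bush to 137.5 mm). The arm's top is at 134 mm, its underside at 114 mm; nothing of the frame is higher. Above the worktop's rear part hangs the wall cupboard; its front lip is at x = 0.62 m of the world, z 0.46 m and up.
- mould: Loose perforated steel box, 60 (x) by 160 (y) by 50 mm high, lid top flat at 58 mm; about 0.75 kg. Origin at the centre of its underside. It stands in the press's channel (2 mm play each side), underside at z = 18 mm, 55 to 100 mm to the right (-y of the press) of its place. In place its left end meets the stop and its origin is at y = 0 of the press. It slides with some 3 to 7 N.
- foot: Round steel foot under the screw, radius 20 mm, 8 mm thick; origin at the centre of its flat underside, on the screw's axis. It does not turn; it goes up and down with the screw. At the start its underside is 8 to 15 mm higher than the lid's top (z = 76 mm), so the mould passes beneath.
- screw (a joint): Turn of the screw, rad, growing clockwise seen from above, which lowers screw, wings and foot together 8 mm a turn: foot underside at z = 96 mm - 1.273 mm per rad, on the lid near 15.7 rad. It turns lightly (1 to 2 N at a wing) and does not coast. Past 15.7 the wing pushes back more and more (about 8 N by 16.5) and, let go, springs back to rest near 15.8, snug.
- wing_a: One of two flat upright steel wings on the screw's top. Origin on the axis at the wing's lower edge, 69 mm above the foot's underside; the wing extends along its own +x from 8 to 40 mm, 6 mm thick, 26 mm high (full from 8 to 37 mm in the lowest 22 mm). The hub between the wings: radius 12.5 mm, top 28 mm above the lower edge. At joint value 0 it points along +x of the press.
- wing_b: The other wing, the same, straight across from the first: its +x points the other way.
- green_tin: Bystander: green spice tin, 57 mm diameter, 68 mm high, standing left of the press's stop. Origin under its centre.
- jam_jar: Bystander: jam jar, 65 mm diameter, 94 mm high, standing behind the right part of the press. Origin under its centre.
- matchbox: Bystander: matchbox 36 x 54 x 16 mm, lying right of the press. Origin under its centre.
- red_tin: Bystander: red spice tin, 57 mm diameter, 68 mm high, behind the press to the right. Origin under its centre.
- pepper_mill: Bystander: wooden pepper mill, 58 mm diameter, 170 mm high, behind the press to the left. Origin under its centre.

How it is judged:
By the outcome, as a careful person would: the job done as asked, in the order asked, and still so for the second after the job is handed in, with the robot touching nothing.
It also fails if it takes over 72 s, if anything falls off the work surface, if the arm or the gripper's body presses on something with over 40 N, if the wrist force passes 120 N, or if a joint passes its speed limit or range.

## Working session

There is one attempt and no reset: what is moved stays moved. The work goes in short steps, Python scripts to look and compute and a shell command to move; the robot and the scene stay as the last step left them, time stands still between calls to the robot, and variables do not carry over. Pictures are saved under pics/ and viewed, at most 10 in all, crops included, and the job is handed in when it is done.

```bash
mkdir -p pics; ls
python3 - <<'E'
from rig import manip, vision
import cv2
s=manip.observe()
print({k:s[k] for k in('time_s','ee_pos','tcp_rot','ft_force','finger_gap')})
for n in('scene','top'):
    im=vision.grab_frame(n); cv2.imwrite(f'pics/{n}0.png',im[:,:,::-1])
    print(n,vision.camera_info(n))
E
```

```text
pics
{'time_s': 0.0, 'ee_pos': array([241.84072295, 629.54765476, 230.21518279]), 'tcp_rot': array([-3.13958311e+00,  8.72368888e-05,  2.77487194e+00]), 'ft_force': array([-0.42494425,  0.59157446, -0.13195073]), 'finger_gap': 85.4668984131876}
scene {'mtx': array([[495.59513866,   0.        , 314.93639136],
       [  0.        , 495.59513866, 192.76215002],
       [  0.        ,   0.        ,   1.        ]]), 'rvec': array([ 2.01138941, -0.71316061,  0.42828906]), 'tvec': array([-478.62461749,  289.22933624,  929.3820974 ])}
top {'mtx': array([[405.16143508,   0.        , 318.06113307],
       [  0.        , 405.16143508, 202.45655801],
       [  0.        ,   0.        ,   1.        ]]), 'rvec': array([ 2.12523297, -2.13377777,  0.15019507]), 'tvec': array([  39.13185516,  640.31543216, 1155.4183661 ])}
```

View pics/scene0.png

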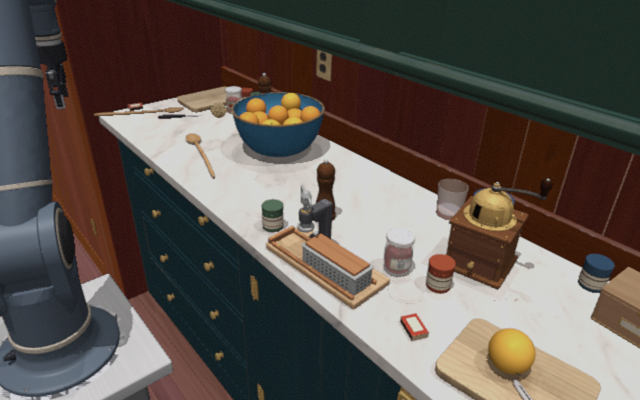

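View pics/top0.png

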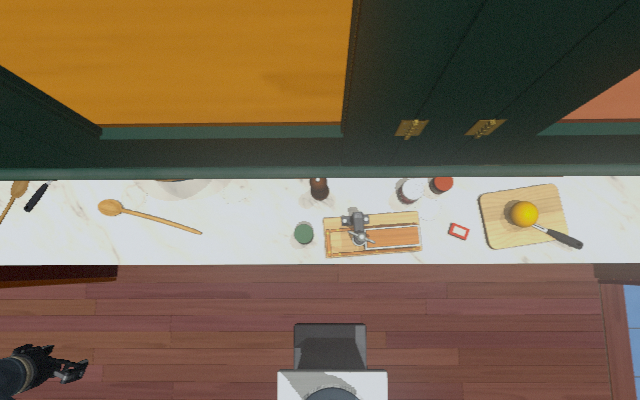

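Scene: press at about (325,250) with the mould (wood lid, perforated box) to the right and wings at (307,195). Top: the bed spans about (323..422, 212..257), boss near (358,238). I'll enlarge both.

Run:
```python
import cv2,numpy as np
a=cv2.imread('pics/top0.png')[195:267,290:490]; b=cv2.imread('pics/scene0.png')[170:310,250:450]
a=cv2.resize(a,None,fx=4,fy=4,interpolation=2); b=cv2.resize(b,None,fx=2.2,fy=2.2,interpolation=2)
c=np.zeros((a.shape[0]+b.shape[0],800,3),np.uint8); c[:a.shape[0],:a.shape[1]]=a; c[a.shape[0]:,:b.shape[1]]=b
print(c.shape); cv2.imwrite('pics/crop0.png',c[:600])
```

```text
(596, 800, 3)
```

View pics/crop0.png

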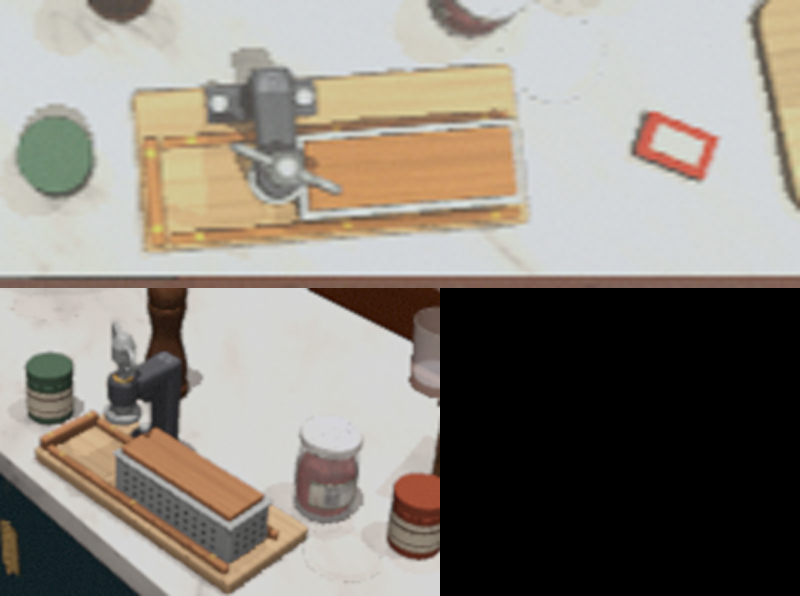

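The crop shows the bed corners at (135,90), (513,66), (528,222), (147,250), the hub at (287,167), the wing tips at (235,147)/(340,188), and the right end of the mould at x≈520.

```bash
cat > h.py <<'E'
import cv2,numpy as np
from rig import vision
def ray(n,uv,z):
    c=vision.camera_info(n); R=cv2.Rodrigues(c['rvec'])[0]; t=c['tvec']
    o=-R.T@t; d=R.T@np.linalg.solve(c['mtx'],[*uv,1]); return o+d*(z-o[2])/d[2]
def rt(u,v,z): return ray('top',(290+(u+.5)/4-.5,195+(v+.5)/4-.5),z)
E
python3 - <<'E'
from h import *
np.set_printoptions(precision=1,suppress=True)
c=vision.camera_info('top'); print('cam',-cv2.Rodrigues(c['rvec'])[0].T@c['tvec'])
P=[rt(*p,18) for p in [(135,90),(513,66),(528,222),(147,250)]]
M=[rt(*p,68) for p in [(299,137),(517,120),(522,198),(302,219)]]
print('bed',np.array(P)); print('mould',np.array(M))
L=[(77,97),(77,-193),(-44,-193),(-44,97)]
# rigid fit
A=np.array(L,float);B=np.array(P)[:,:2]
a=A-A.mean(0);b=B-B.mean(0)
th=np.arctan2((a[:,0]*b[:,1]-a[:,1]*b[:,0]).sum(),(a*b).sum())
R=np.array([[np.cos(th),-np.sin(th)],[np.sin(th),np.cos(th)]]);o=B.mean(0)-R@A.mean(0)
print('yaw',th,'origin',o,'res',B-(A@R.T+o))
f=lambda p:R.T@(np.array(p)[:2]-o)
print('mould in press',[f(m) for m in M])
print('hub',f(rt(287,167,183)),'tips',[f(rt(u,v,178)) for u,v in[(235,147),(340,188)]],'stop top',f(rt(155,190,34)))
for n,p,z in[('green',(55,152),68),('match',(676,146),16),('jar',(475,0),94)]: print(n,rt(*p,z),f(rt(*p,z)))
E
```

```text
cam [ 448.5   14.2 1243.1]
bed [[ 600.6   21.1   18. ]
 [ 617.5 -266.    18. ]
 [ 499.7 -272.3   18. ]
 [ 479.8   12.7   18. ]]
mould [[ 559.4  -97.9   68. ]
 [ 571.1 -255.9   68. ]
 [ 514.8 -257.1   68. ]
 [ 500.3  -98.9   68. ]]
yaw 0.06395564942461879 origin [529.9 -79.3] res [[ 0.1 -1.3]
 [-1.5  0.9]
 [ 1.4  2.4]
 [ 0.  -2. ]]
mould in press [array([ 28.3, -20.5]), array([  29.9, -178.8]), array([ -26.4, -176.5]), array([-30.8, -17.7])]
hub [-0.8  0.6] tips [array([14.9, 33.1]), array([-16.5, -33.2])] stop top [-0.8 86. ]
green [549.3  79.1  68. ] [ 29.5 156.9]
match [ 556.3 -386.2   16. ] [   6.8 -308. ]
jar [ 655.  -223.5   94. ] [ 115.6 -151.9]
```

```bash
python3 -m jog '[{"slide":[0,0,0],"turn":0.114,"hand":1},{"slide":[0,0,0],"turn":0.114,"hand":1},{"slide":[0,0,0],"turn":0.114,"hand":1},{"slide":[0,0,0],"turn":0.114,"hand":1},{"slide":[0,0,0],"turn":0.114,"hand":1},{"slide":[0,0,0],"turn":0.114,"hand":1},{"slide":[0,0,0],"turn":0.114,"hand":1},{"slide":[0,0,0],"turn":0.114,"hand":1},{"slide":[0,0,0],"turn":0.114,"hand":1},{"slide":[0,0,0],"turn":0.114,"hand":1}]' 40
```

```text
time_s: 0.93
ee_pos: [241.9, 629.8, 230.7]
tcp_rot: [-3.141, 0.001, 1.629]
ft_force: [-0.2, -0.2, 0.7]
finger_gap: -0.0
finger_force: 0.0
```

```bash
python3 -m jog '[{"slide":[-0.034,0.018,0],"turn":0,"hand":1},{"slide":[-0.034,0.018,0],"turn":0,"hand":1},{"slide":[-0.034,0.018,0],"turn":0,"hand":1},{"slide":[-0.034,0.018,0],"turn":0,"hand":1},{"slide":[-0.034,0.018,0],"turn":0,"hand":1},{"slide":[-0.034,0.018,0],"turn":0,"hand":1},{"slide":[-0.034,0.018,0],"turn":0,"hand":1},{"slide":[-0.034,0.018,0],"turn":0,"hand":1},{"slide":[-0.034,0.018,0],"turn":0,"hand":1},{"slide":[-0.034,0.018,0],"turn":0,"hand":1},{"slide":[-0.034,0.018,0],"turn":0,"hand":1},{"slide":[-0.034,0.018,0],"turn":0,"hand":1},{"slide":[-0.034,0.018,0],"turn":0,"hand":1}]'
python3 -m jog '[{"slide":[-0.038,0.001,0],"turn":0,"hand":1},{"slide":[-0.038,0.001,0],"turn":0,"hand":1},{"slide":[-0.038,0.001,0],"turn":0,"hand":1},{"slide":[-0.038,0.001,0],"turn":0,"hand":1},{"slide":[-0.038,0.001,0],"turn":0,"hand":1},{"slide":[-0.038,0.001,0],"turn":0,"hand":1},{"slide":[-0.038,0.001,0],"turn":0,"hand":1},{"slide":[-0.038,0.001,0],"turn":0,"hand":1},{"slide":[-0.038,0.001,0],"turn":0,"hand":1},{"slide":[-0.038,0.001,0],"turn":0,"hand":1},{"slide":[-0.038,0.001,0],"turn":0,"hand":1},{"slide":[-0.038,0.001,0],"turn":0,"hand":1},{"slide":[-0.038,0.001,0],"turn":0,"hand":1},{"slide":[0,0,0],"turn":0,"hand":1}]'
```

```text
time_s: 2.02
ee_pos: [504.2, 202.2, 231.1]
tcp_rot: [-3.141, -0.0, 1.635]
ft_force: [0.7, 1.5, -0.9]
finger_gap: -0.2
finger_force: 0.0
time_s: 3.18
ee_pos: [546.0, -297.5, 231.4]
tcp_rot: [-3.14, 0.007, 1.624]
ft_force: [-0.5, -1.5, 0.3]
finger_gap: 0.0
finger_force: 0.0
```

```bash
python3 -m jog '[{"slide":[0,-0.001,0.038],"turn":0,"hand":1},{"slide":[0,0,0.038],"turn":0,"hand":1},{"slide":[0,0,0.038],"turn":0,"hand":1},{"slide":[0,0,0.038],"turn":0,"hand":1},{"slide":[0,0,0.038],"turn":0,"hand":1},{"slide":[0.01,0,0],"turn":0,"hand":1},{"slide":[0.008,0,0],"turn":0,"hand":1},{"slide":[0,0,0],"turn":0,"hand":1}]'
python3 - <<'E'
from rig import vision; import cv2,numpy as np
a=cv2.resize(vision.grab_frame('top')[195:267,290:490],None,fx=4,fy=4,interpolation=2)
b=cv2.resize(vision.grab_frame('scene')[170:310,250:450],None,fx=2.2,fy=2.2,interpolation=2)
c=np.zeros((596,800,3),np.uint8);c[:288]=a;c[288:,:440]=b;cv2.imwrite('pics/c1.png',c[:,:,::-1])
E
```

```text
time_s: 3.85
ee_pos: [547.3, -267.9, 42.3]
tcp_rot: [3.14, -0.001, 1.637]
ft_force: [0.3, -0.7, 0.3]
finger_gap: 0.1
finger_force: 0.0
```

View pics/c1.png

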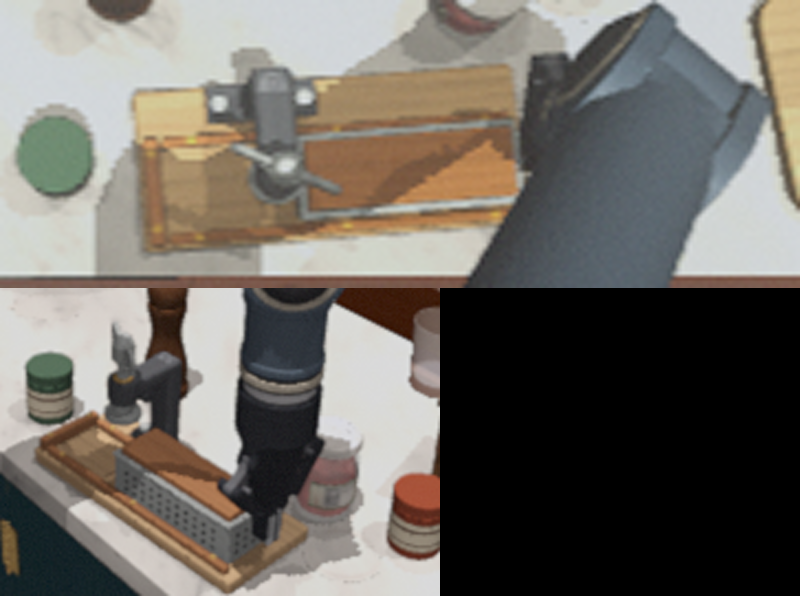

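The picture shows the fingertip at the right end of the mould, (265,530) in the scene crop, low and clear of the jar. Pushing.

```bash
python3 -m jog '[{"slide":[0.004,0,0],"turn":0,"hand":1},{"slide":[0.006,0,0],"turn":0,"hand":1},{"slide":[0.008,0,0],"turn":0,"hand":1},{"slide":[0.008,0,0],"turn":0,"hand":1},{"slide":[0.008,0,0],"turn":0,"hand":1},{"slide":[0.008,0,0],"turn":0,"hand":1},{"slide":[0.008,0,0],"turn":0,"hand":1},{"slide":[0.008,0,0],"turn":0,"hand":1},{"slide":[0.008,0,0],"turn":0,"hand":1},{"slide":[0.006,0,0],"turn":0,"hand":1},{"slide":[0.006,0,0],"turn":0,"hand":1},{"slide":[0.004,0,0],"turn":0,"hand":1},{"slide":[0.004,0,0],"turn":0,"hand":1},{"slide":[0,0,0],"turn":0,"hand":1}]'
```

```text
time_s: 5.12
ee_pos: [542.3, -186.0, 43.2]
tcp_rot: [3.137, 0.003, 1.634]
ft_force: [1.1, -3.7, 2.9]
finger_gap: 0.0
finger_force: 2.1
```

```bash
python3 -m jog '[{"slide":[0.003,0,0],"turn":0,"hand":1},{"slide":[0.003,0,0],"turn":0,"hand":1},{"slide":[0.003,0,0],"turn":0,"hand":1},{"slide":[0.002,0,0],"turn":0,"hand":1},{"slide":[0.002,0,0],"turn":0,"hand":1},{"slide":[0,0,0],"turn":0,"hand":1}]';python3 -m jog '[{"slide":[0.002,0,0],"turn":0,"hand":1},{"slide":[0,0,0],"turn":0,"hand":1}]'; python3 -m jog '[{"slide":[0.002,0,0],"turn":0,"hand":1},{"slide":[0,0,0],"turn":0,"hand":1}]'
```

```text
time_s: 5.62
ee_pos: [541.1, -173.4, 42.8]
tcp_rot: [3.138, 0.003, 1.634]
ft_force: [0.7, -4.3, 3.6]
finger_gap: -0.2
finger_force: 2.5
time_s: 5.78
ee_pos: [540.9, -171.4, 42.7]
tcp_rot: [3.138, 0.003, 1.634]
ft_force: [-0.2, -4.5, 3.5]
finger_gap: -0.3
finger_force: 2.5
time_s: 5.95
ee_pos: [540.7, -169.4, 42.7]
tcp_rot: [3.138, 0.003, 1.634]
ft_force: [1.1, -5.0, 2.9]
finger_gap: -0.1
finger_force: 2.5
```

```bash
python3 -m jog '[{"slide":[0.002,0,0],"turn":0,"hand":1},{"slide":[0,0,0],"turn":0,"hand":1}]';python3 -m jog '[{"slide":[0.002,0,0],"turn":0,"hand":1},{"slide":[0,0,0],"turn":0,"hand":1}]'
python3 - <<'E'
from rig import vision; import cv2,numpy as np
a=cv2.resize(vision.grab_frame('top')[195:267,290:490],None,fx=4,fy=4,interpolation=2)
b=cv2.resize(vision.grab_frame('scene')[170:310,250:450],None,fx=2.2,fy=2.2,interpolation=2)
c=np.zeros((596,800,3),np.uint8);c[:288]=a;c[288:,:440]=b;cv2.imwrite('pics/c2.png',c[:,:,::-1])
E
```

```text
time_s: 6.12
ee_pos: [540.5, -168.2, 42.7]
tcp_rot: [3.138, 0.004, 1.633]
ft_force: [-0.5, -6.2, 2.5]
finger_gap: -0.4
finger_force: 3.3
time_s: 6.28
ee_pos: [540.3, -168.1, 42.7]
tcp_rot: [3.138, 0.007, 1.632]
ft_force: [0.8, -9.9, 1.4]
finger_gap: -0.1
finger_force: 5.1
```

View pics/c2.png

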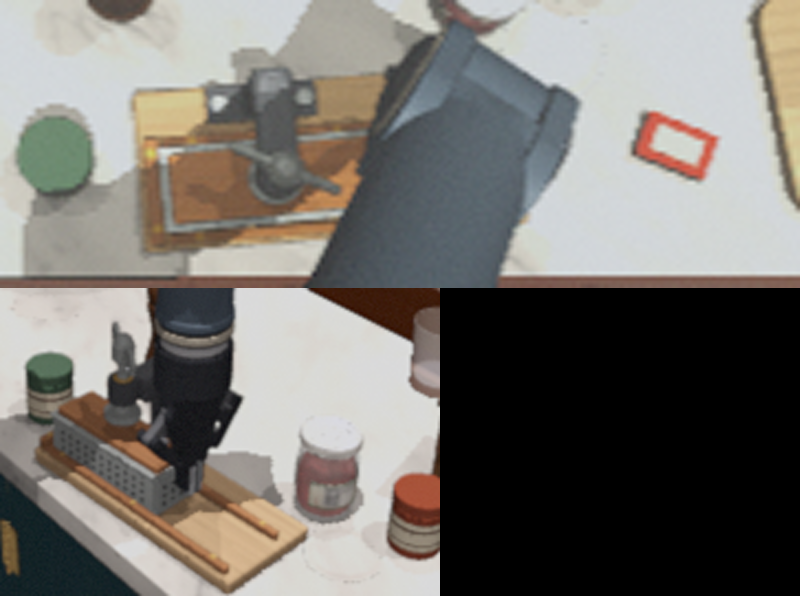

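Mould is against the stop: it no longer moves, and the force is rising from 4 N to 10 N. The left rim in the top crop is at x≈165, by the cleat. Next I back off, rise, and turn for the first stroke.

```bash
python3 -m jog '[{"slide":[-0.01,0,0],"turn":0,"hand":1},{"slide":[-0.015,0,0],"turn":0,"hand":1},{"slide":[0,0,-0.032],"turn":0,"hand":1},{"slide":[0,0,-0.032],"turn":0,"hand":1},{"slide":[0,0,-0.032],"turn":0,"hand":1},{"slide":[0,0,-0.032],"turn":0,"hand":1},{"slide":[0,0,-0.032],"turn":0,"hand":1},{"slide":[0,0,0],"turn":-0.12,"hand":1},{"slide":[0,0,0],"turn":-0.12,"hand":1},{"slide":[0,0,0],"turn":-0.12,"hand":1},{"slide":[0,0,0],"turn":-0.12,"hand":1},{"slide":[0,0,0],"turn":-0.12,"hand":1},{"slide":[0,0,0],"turn":-0.12,"hand":1},{"slide":[0,0,0],"turn":-0.12,"hand":1},{"slide":[0,0,0],"turn":-0.12,"hand":1},{"slide":[0,0,0],"turn":-0.12,"hand":1},{"slide":[0,0,0],"turn":-0.12,"hand":1},{"slide":[0,0,0],"turn":-0.12,"hand":1}]'
python3 -m jog '[{"slide":[0,0,0],"turn":-0.12,"hand":1},{"slide":[0,0,0],"turn":-0.12,"hand":1},{"slide":[0,0,0],"turn":-0.12,"hand":1},{"slide":[0,0,0],"turn":-0.12,"hand":1},{"slide":[0,0,0],"turn":-0.12,"hand":1},{"slide":[0,0,0],"turn":-0.08,"hand":1},{"slide":[0,0,0],"turn":0,"hand":1}]'
cat >> h.py <<'E'
O=np.array([529.9,-79.3]);YW=0.064
def st(tx=None,ty=None):
    from rig import manip
    s=manip.observe();p=s['ee_pos'];y=s['tcp_rot'][2]
    c,n=np.cos(YW),np.sin(YW);d=p[:2]-O;q=np.array([c*d[0]+n*d[1],-n*d[0]+c*d[1]])
    print('t %.2f press xy %s z %.1f r %.1f phi %.1f tool-x press deg %.1f q7 %.2f'%(s['time_s'],q.round(1),p[2],np.hypot(*q),np.degrees(np.arctan2(q[1],q[0])),np.degrees(y-YW),s['q'][6]))
    f=s['ft_force'];print('tool-frame force x %.1f y %.1f z %.1f'%(f[0]*np.cos(y)+f[1]*np.sin(y),f[0]*np.sin(y)-f[1]*np.cos(y),-f[2]))
    if tx is not None:
        w=np.array([tx,ty])-q;a=y-YW
        print('slide to target mm', (w@[np.cos(a),np.sin(a)]).round(1),(w@[np.sin(a),-np.cos(a)]).round(1))
E
python3 -c "
from h import *;st(12.7,-27)"
```

```text
time_s: 7.88
ee_pos: [540.4, -187.3, 201.1]
tcp_rot: [3.14, -0.002, 2.961]
ft_force: [-0.2, 0.1, 0.1]
finger_gap: 0.2
finger_force: 0.0
time_s: 8.47
ee_pos: [540.4, -187.5, 201.1]
tcp_rot: [3.139, -0.0, -2.647]
ft_force: [-0.0, -0.1, -0.2]
finger_gap: -0.0
finger_force: 0.0
t 8.47 press xy [   3.6 -108.7] z 201.1 r 108.7 phi -88.1 tool-x press deg -155.3 q7 2.40
tool-frame force x 0.1 y -0.1 z 0.2
slide to target mm -42.4 70.4
```

```bash
python3 -m jog '[{"slide":[-0.014,0.0235,0],"turn":0,"hand":1},{"slide":[-0.014,0.0235,0],"turn":0,"hand":1},{"slide":[-0.014,0.0235,0],"turn":0,"hand":1},{"slide":[0,0,0],"turn":0,"hand":1},{"slide":[0,0,0.026],"turn":0,"hand":1},{"slide":[0,0,0.025],"turn":0,"hand":1},{"slide":[0,0,0],"turn":0,"hand":1}]'; python3 -c "
from h import *;st(12.7,-27)"
```

```text
time_s: 9.05
ee_pos: [541.0, -105.4, 146.2]
tcp_rot: [3.136, -0.008, -2.649]
ft_force: [-1.1, -0.2, -0.7]
finger_gap: 0.0
finger_force: 0.0
t 9.05 press xy [  9.4 -26.7] z 146.2 r 28.3 phi -70.6 tool-x press deg -155.5 q7 2.25
tool-frame force x 1.1 y 0.4 z 0.7
slide to target mm -2.9 -1.6
```

```bash
python3 -m jog '[{"slide":[0,-0.003,-0.004],"turn":0,"hand":1},{"slide":[0.0036,0.0002,0],"turn":0.12,"hand":1},{"slide":[0.0036,0.0002,0],"turn":0.12,"hand":1},{"slide":[0.0036,0.0002,0],"turn":0.12,"hand":1},{"slide":[0.0036,0.0002,0],"turn":0.12,"hand":1},{"slide":[0.0036,0.0002,0],"turn":0.12,"hand":1},{"slide":[0.0036,0.0002,0],"turn":0.12,"hand":1},{"slide":[0.0036,0.0002,0],"turn":0.12,"hand":1},{"slide":[0.0036,0.0002,0],"turn":0.12,"hand":1},{"slide":[0.0036,0.0002,0],"turn":0.12,"hand":1},{"slide":[0.0036,0.0002,0],"turn":0.12,"hand":1},{"slide":[0.0036,0.0002,0],"turn":0.12,"hand":1},{"slide":[0.0036,0.0002,0],"turn":0.12,"hand":1}]'; python3 -c "
from h import *;st()
cv2.imwrite('pics/c3.png',cv2.resize(np.hstack([vision.grab_frame('top')[195:267,290:430],vision.grab_frame('scene')[180:252,260:360]])[:,:,::-1],None,fx=3.3,fy=3.3,interpolation=2))"
```

```text
time_s: 10.13
ee_pos: [508.4, -101.9, 156.6]
tcp_rot: [3.139, 0.003, 2.187]
ft_force: [-0.5, -3.9, -0.2]
finger_gap: 0.1
finger_force: 1.0
t 10.13 press xy [-22.9 -21.2] z 156.6 r 31.2 phi -137.2 tool-x press deg 121.6 q7 0.92
tool-frame force x -2.9 y -2.7 z 0.2
```

View pics/c3.png

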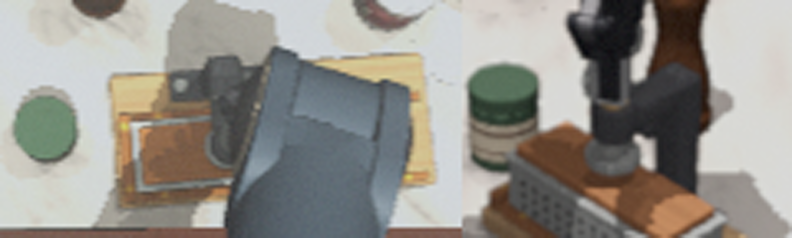

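The view shows the arm over the screw, with the fingertip beside the front wing and 3–4 N resistance. Mould and tin are unmoved. I'll continue the stroke.

```bash
python3 -m jog '[{"slide":[0.0038,0.0002,0.003],"turn":0.11,"hand":1},{"slide":[0.0038,0.0002,0.003],"turn":0.11,"hand":1},{"slide":[0.0038,0.0002,0],"turn":0.11,"hand":1},{"slide":[0.0038,0.0002,0],"turn":0.11,"hand":1},{"slide":[0.0038,0.0002,0],"turn":0.12,"hand":1},{"slide":[0.0038,0.0002,0],"turn":0.12,"hand":1},{"slide":[0.0038,0.0002,0],"turn":0.12,"hand":1},{"slide":[0.0038,0.0002,0],"turn":0.12,"hand":1},{"slide":[0.0038,0.0002,0],"turn":0.12,"hand":1},{"slide":[0.0038,0.0002,0],"turn":0.12,"hand":1},{"slide":[0.0038,0.0002,0],"turn":0.12,"hand":1},{"slide":[0.0038,0.0002,0],"turn":0.12,"hand":1},{"slide":[0.0038,0.0002,0],"turn":0.12,"hand":1},{"slide":[0.0038,0.0002,0],"turn":0.12,"hand":1}]'; python3 -c "
from h import *;st()"
```

```text
time_s: 11.4
ee_pos: [515.0, -53.9, 148.9]
tcp_rot: [-3.14, 0.001, 0.551]
ft_force: [-2.2, -2.1, 0.3]
finger_gap: 0.3
finger_force: 1.3
t 11.40 press xy [-13.2  26.3] z 148.9 r 29.4 phi 116.7 tool-x press deg 27.9 q7 -0.60
tool-frame force x -2.9 y 0.6 z -0.3
```

```bash
python3 -m jog '[{"slide":[0.0038,0.0002,0],"turn":0.12,"hand":1},{"slide":[0.0038,0.0002,0],"turn":0.12,"hand":1},{"slide":[0.0038,0.0002,0],"turn":0.12,"hand":1},{"slide":[0.0038,0.0002,0],"turn":0.12,"hand":1},{"slide":[0,0,0],"turn":0,"hand":1}]'; python3 -c "
from h import *;st()"; python3 -m jog '[{"slide":[-0.006,-0.001,0],"turn":0,"hand":1},{"slide":[0,0,-0.025],"turn":0,"hand":1},{"slide":[0,0,-0.025],"turn":0,"hand":1},{"slide":[0,0,0],"turn":-0.12,"hand":1},{"slide":[0,0,0],"turn":-0.12,"hand":1},{"slide":[0,0,0],"turn":-0.12,"hand":1},{"slide":[0,0,0],"turn":-0.12,"hand":1},{"slide":[0,0,0],"turn":-0.12,"hand":1},{"slide":[0,0,0],"turn":-0.12,"hand":1},{"slide":[0,0,0],"turn":-0.12,"hand":1},{"slide":[0,0,0],"turn":-0.12,"hand":1},{"slide":[0,0,0],"turn":-0.12,"hand":1},{"slide":[0,0,0],"turn":-0.12,"hand":1},{"slide":[0,0,0],"turn":-0.12,"hand":1},{"slide":[0,0,0],"turn":-0.12,"hand":1},{"slide":[0,0,0],"turn":-0.12,"hand":1}]';python3 -m jog '[{"slide":[0,0,0],"turn":-0.12,"hand":1},{"slide":[0,0,0],"turn":-0.12,"hand":1},{"slide":[0,0,0],"turn":-0.12,"hand":1},{"slide":[0,0,0],"turn":-0.12,"hand":1},{"slide":[0,0,0],"turn":-0.12,"hand":1},{"slide":[0,0,0],"turn":-0.12,"hand":1},{"slide":[0,0,0],"turn":-0.12,"hand":1},{"slide":[0,0,0],"turn":-0.12,"hand":1},{"slide":[0,0,0],"turn":-0.12,"hand":1},{"slide":[0,0,0],"turn":-0.12,"hand":1},{"slide":[0,0,0],"turn":-0.12,"hand":1},{"slide":[0,0,0],"turn":-0.12,"hand":1},{"slide":[0,0,0],"turn":-0.12,"hand":1},{"slide":[0,0,0],"turn":0,"hand":1}]';python3 -c "
from h import *;st(12.7,-27)"
```

```text
time_s: 11.82
ee_pos: [530.5, -48.2, 148.7]
tcp_rot: [-3.141, 0.0, 0.076]
ft_force: [-2.1, 0.3, 0.2]
finger_gap: 0.1
finger_force: 0.8
t 11.82 press xy [ 2.6 31. ] z 148.7 r 31.1 phi 85.1 tool-x press deg 0.7 q7 -0.99
tool-frame force x -2.1 y -0.5 z -0.2
time_s: 13.15
ee_pos: [524.0, -48.4, 199.3]
tcp_rot: [3.139, -0.001, 1.645]
ft_force: [0.6, -0.2, -0.1]
finger_gap: 0.1
finger_force: 0.0
time_s: 14.32
ee_pos: [524.0, -48.5, 199.4]
tcp_rot: [3.141, 0.002, -3.083]
ft_force: [-0.4, 0.8, 0.4]
finger_gap: 0.2
finger_force: 0.0
t 14.32 press xy [-3.9 31.1] z 199.4 r 31.4 phi 97.1 tool-x press deg -180.3 q7 1.75
tool-frame force x 0.3 y 0.8 z -0.4
slide to target mm -16.9 -58.0
```

```bash
python3 -m jog '[{"slide":[0,0,0],"turn":-0.11,"hand":1},{"slide":[0,0,0],"turn":-0.11,"hand":1},{"slide":[0,0,0],"turn":-0.11,"hand":1},{"slide":[0,0,0],"turn":-0.11,"hand":1},{"slide":[0.003,-0.02,0],"turn":0,"hand":1},{"slide":[0.003,-0.02,0],"turn":0,"hand":1},{"slide":[0.0035,-0.02,0],"turn":0,"hand":1},{"slide":[0,0,0],"turn":0,"hand":1},{"slide":[0,0,0.025],"turn":0,"hand":1},{"slide":[0,0,0.024],"turn":0,"hand":1},{"slide":[0,0,0],"turn":0,"hand":1},{"slide":[0,0,0],"turn":0,"hand":1}]'; python3 -c "
from h import *;st(12.7,-27)"
```

```text
time_s: 15.32
ee_pos: [543.2, -105.1, 149.0]
tcp_rot: [3.14, -0.002, -2.648]
ft_force: [0.3, 0.1, 1.4]
finger_gap: 0.0
finger_force: 0.0
t 15.32 press xy [ 11.6 -26.6] z 149.0 r 29.0 phi -66.5 tool-x press deg -155.4 q7 2.30
tool-frame force x -0.3 y -0.0 z -1.4
slide to target mm -0.9 -0.8
```

```bash
python3 -m jog '[{"slide":[0.0038,-0.001,0],"turn":0.11,"hand":1},{"slide":[0.0038,0,0],"turn":0.11,"hand":1},{"slide":[0.0038,0.0002,0],"turn":0.11,"hand":1},{"slide":[0.0038,0.0002,0],"turn":0.11,"hand":1},{"slide":[0.0038,0.0002,0],"turn":0.12,"hand":1},{"slide":[0.0038,0.0002,0],"turn":0.12,"hand":1},{"slide":[0.0038,0.0002,0],"turn":0.12,"hand":1},{"slide":[0.0038,0.0002,0],"turn":0.12,"hand":1},{"slide":[0.0038,0.0002,0],"turn":0.12,"hand":1},{"slide":[0.0038,0.0002,0],"turn":0.12,"hand":1},{"slide":[0.0038,0.0002,0],"turn":0.12,"hand":1},{"slide":[0.0038,0.0002,0],"turn":0.12,"hand":1},{"slide":[0.0038,0.0002,0],"turn":0.12,"hand":1},{"slide":[0.0038,0.0002,0],"turn":0.12,"hand":1}]'; python3 -c "
from h import *;st()"
python3 -m jog '[{"slide":[0.0038,0.0002,0],"turn":0.12,"hand":1},{"slide":[0.0038,0.0002,0],"turn":0.12,"hand":1},{"slide":[0.0038,0.0002,0],"turn":0.12,"hand":1},{"slide":[0.0038,0.0002,0],"turn":0.12,"hand":1},{"slide":[0.0038,0.0002,0],"turn":0.12,"hand":1},{"slide":[0.0038,0.0002,0],"turn":0.12,"hand":1},{"slide":[0.0038,0.0002,0],"turn":0.12,"hand":1},{"slide":[0.0038,0.0002,0],"turn":0.12,"hand":1},{"slide":[0.0038,0.0002,0],"turn":0.12,"hand":1},{"slide":[0.0038,0.0002,0],"turn":0.12,"hand":1}]'; python3 -c "
from h import *;st()"
```

```text
time_s: 16.48
ee_pos: [499.7, -93.1, 151.1]
tcp_rot: [3.139, 0.001, 1.989]
ft_force: [-1.1, -1.7, -0.5]
finger_gap: -0.3
finger_force: 0.9
t 16.48 press xy [-31.  -11.8] z 151.1 r 33.1 phi -159.1 tool-x press deg 110.3 q7 0.80
tool-frame force x -1.1 y -1.7 z 0.5
time_s: 17.32
ee_pos: [505.3, -56.6, 150.6]
tcp_rot: [-3.141, -0.002, 0.79]
ft_force: [-2.0, -1.1, -1.1]
finger_gap: 0.3
finger_force: 0.8
t 17.32 press xy [-23.1  24.3] z 150.6 r 33.5 phi 133.5 tool-x press deg 41.6 q7 -0.29
tool-frame force x -2.2 y -0.7 z 1.1
```

```bash
python3 -m jog '[{"slide":[0.0038,0.0006,0],"turn":0.12,"hand":1},{"slide":[0.0038,0.0006,0],"turn":0.12,"hand":1},{"slide":[0.0038,0.0006,0],"turn":0.12,"hand":1},{"slide":[0.0038,0.0006,0],"turn":0.12,"hand":1},{"slide":[0.0038,0.0004,0],"turn":0.12,"hand":1},{"slide":[0.0038,0.0004,0],"turn":0.12,"hand":1},{"slide":[0.0038,0.0002,0],"turn":0.12,"hand":1},{"slide":[0,0,0],"turn":0,"hand":1}]'; python3 -c "
from h import *;st()"; python3 -m jog '[{"slide":[-0.006,-0.001,0],"turn":0,"hand":1},{"slide":[0,0,-0.025],"turn":0,"hand":1},{"slide":[0,0,-0.025],"turn":0,"hand":1},{"slide":[0,0,0],"turn":-0.12,"hand":1},{"slide":[0,0,0],"turn":-0.12,"hand":1},{"slide":[0,0,0],"turn":-0.12,"hand":1},{"slide":[0,0,0],"turn":-0.12,"hand":1},{"slide":[0,0,0],"turn":-0.12,"hand":1},{"slide":[0,0,0],"turn":-0.12,"hand":1},{"slide":[0,0,0],"turn":-0.12,"hand":1},{"slide":[0,0,0],"turn":-0.12,"hand":1},{"slide":[0,0,0],"turn":-0.12,"hand":1},{"slide":[0,0,0],"turn":-0.12,"hand":1},{"slide":[0,0,0],"turn":-0.12,"hand":1},{"slide":[0,0,0],"turn":-0.12,"hand":1},{"slide":[0,0,0],"turn":-0.12,"hand":1}]';python3 -m jog '[{"slide":[0,0,0],"turn":-0.12,"hand":1},{"slide":[0,0,0],"turn":-0.12,"hand":1},{"slide":[0,0,0],"turn":-0.12,"hand":1},{"slide":[0,0,0],"turn":-0.12,"hand":1},{"slide":[0,0,0],"turn":-0.12,"hand":1},{"slide":[0,0,0],"turn":-0.12,"hand":1},{"slide":[0,0,0],"turn":-0.12,"hand":1},{"slide":[0,0,0],"turn":-0.12,"hand":1},{"slide":[0,0,0],"turn":-0.12,"hand":1},{"slide":[0,0,0],"turn":-0.12,"hand":1},{"slide":[0,0,0],"turn":-0.12,"hand":1},{"slide":[0,0,0],"turn":-0.12,"hand":1},{"slide":[0,0,0],"turn":-0.12,"hand":1},{"slide":[0,0,0],"turn":0,"hand":1}]';python3 -c "
from h import *;st(12.7,-27)
cv2.imwrite('pics/c4.png',cv2.resize(np.hstack([vision.grab_frame('top')[195:267,290:430],vision.grab_frame('scene')[180:252,260:360]])[:,:,::-1],None,fx=3.3,fy=3.3,interpolation=2))"
```

```text
time_s: 17.98
ee_pos: [530.8, -48.0, 149.9]
tcp_rot: [-3.14, 0.0, -0.045]
ft_force: [-2.2, 1.0, 0.1]
finger_gap: -0.3
finger_force: 1.0
t 17.98 press xy [ 2.9 31.2] z 149.9 r 31.4 phi 84.6 tool-x press deg -6.3 q7 -0.96
tool-frame force x -2.3 y -0.9 z -0.1
time_s: 19.32
ee_pos: [524.6, -48.2, 200.7]
tcp_rot: [3.138, -0.001, 1.524]
ft_force: [-0.7, -0.1, -0.1]
finger_gap: 0.1
finger_force: 0.0
time_s: 20.48
ee_pos: [524.7, -48.3, 200.8]
tcp_rot: [3.141, 0.004, 3.079]
ft_force: [0.5, 0.5, 0.4]
finger_gap: -0.0
finger_force: 0.0
t 20.48 press xy [-3.2 31.3] z 200.8 r 31.5 phi 95.9 tool-x press deg 172.7 q7 1.67
tool-frame force x -0.5 y 0.5 z -0.4
slide to target mm -23.2 -55.8
```

View pics/c4.png

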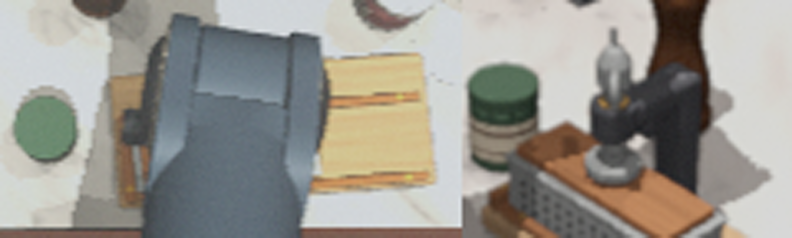

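The picture shows the wings seen edge-on above the boss, and the foot at (613,165) close above the lid. Third stroke comes next, with force checks.

```bash
python3 -m jog '[{"slide":[0,0,0],"turn":-0.12,"hand":1},{"slide":[0,0,0],"turn":-0.12,"hand":1},{"slide":[0,0,0],"turn":-0.12,"hand":1},{"slide":[0,0,0],"turn":-0.12,"hand":1},{"slide":[0,0,0],"turn":-0.09,"hand":1},{"slide":[0.003,-0.02,0],"turn":0,"hand":1},{"slide":[0.003,-0.02,0],"turn":0,"hand":1},{"slide":[0.0035,-0.02,0],"turn":0,"hand":1},{"slide":[0,0,0],"turn":0,"hand":1},{"slide":[0,0,0.025],"turn":0,"hand":1},{"slide":[0,0,0.024],"turn":0,"hand":1},{"slide":[0,0,0],"turn":0,"hand":1},{"slide":[0,0,0],"turn":0,"hand":1}]'; python3 -c "
from h import *;st(12.7,-27)"
python3 -m jog '[{"slide":[0.0038,0,0],"turn":0.11,"hand":1},{"slide":[0.0038,0.0002,0],"turn":0.11,"hand":1},{"slide":[0.0038,0.0002,0],"turn":0.11,"hand":1},{"slide":[0.0038,0.0002,0],"turn":0.11,"hand":1},{"slide":[0.0038,0.0002,0],"turn":0.12,"hand":1},{"slide":[0.0038,0.0002,0],"turn":0.12,"hand":1},{"slide":[0.0038,0.0002,0],"turn":0.12,"hand":1},{"slide":[0.0038,0.0002,0],"turn":0.12,"hand":1},{"slide":[0.0038,0.0002,0],"turn":0.12,"hand":1},{"slide":[0.0038,0.0002,0],"turn":0.12,"hand":1},{"slide":[0.0038,0.0002,0],"turn":0.12,"hand":1},{"slide":[0,0,0],"turn":0,"hand":1}]'; python3 -c "
from h import *;st()"
```

```text
time_s: 21.67
ee_pos: [544.2, -104.6, 149.8]
tcp_rot: [3.14, -0.002, -2.639]
ft_force: [0.2, 0.8, 0.3]
finger_gap: -0.3
finger_force: 0.0
t 21.67 press xy [ 12.7 -26.2] z 149.8 r 29.1 phi -64.2 tool-x press deg -154.9 q7 2.36
tool-frame force x -0.5 y 0.6 z -0.3
slide to target mm 0.3 -0.8
time_s: 22.67
ee_pos: [506.9, -100.7, 151.9]
tcp_rot: [3.14, 0.002, 2.363]
ft_force: [0.4, -1.7, 0.6]
finger_gap: -0.2
finger_force: 0.6
t 22.67 press xy [-24.3 -19.9] z 151.9 r 31.4 phi -140.8 tool-x press deg 131.7 q7 1.21
tool-frame force x -1.4 y -0.9 z -0.6
```

```bash
for i in 1; do python3 -m jog '[{"slide":[0.0038,0.0002,0],"turn":0.12,"hand":1},{"slide":[0.0038,0.0002,0],"turn":0.12,"hand":1},{"slide":[0,0,0],"turn":0,"hand":1}]'; python3 -c "
from h import *;st()"; python3 -m jog '[{"slide":[0.0038,0.0002,0],"turn":0.12,"hand":1},{"slide":[0.0038,0.0002,0],"turn":0.12,"hand":1},{"slide":[0,0,0],"turn":0,"hand":1}]'; python3 -c "
from h import *;st()";done
```

```text
time_s: 22.92
ee_pos: [502.1, -94.6, 151.4]
tcp_rot: [3.14, 0.001, 2.126]
ft_force: [-0.3, -1.0, 0.8]
finger_gap: -0.0
finger_force: 0.6
t 22.92 press xy [-28.8 -13.5] z 151.4 r 31.8 phi -154.8 tool-x press deg 118.1 q7 0.99
tool-frame force x -0.7 y -0.8 z -0.8
time_s: 23.17
ee_pos: [498.8, -87.6, 150.9]
tcp_rot: [3.141, 0.0, 1.888]
ft_force: [-0.9, -1.3, 0.5]
finger_gap: 0.1
finger_force: 0.6
t 23.17 press xy [-31.6  -6.3] z 150.9 r 32.2 phi -168.7 tool-x press deg 104.5 q7 0.77
tool-frame force x -0.9 y -1.3 z -0.5
```

```bash
python3 -m jog '[{"slide":[0.0038,0.0003,0],"turn":0.12,"hand":1},{"slide":[0.0038,0.0003,0],"turn":0.12,"hand":1},{"slide":[0,0,0],"turn":0,"hand":1}]'; python3 -c "
from h import *;st()"; python3 -c "
from h import *
cv2.imwrite('pics/c5.png',cv2.resize(vision.grab_frame('scene')[180:252,260:360][:,:,::-1],None,fx=7,fy=7,interpolation=2))"
```

```text
time_s: 23.42
ee_pos: [497.3, -80.1, 150.6]
tcp_rot: [3.141, 0.0, 1.65]
ft_force: [-0.8, -0.7, 0.9]
finger_gap: -0.1
finger_force: 0.6
t 23.42 press xy [-32.6   1.3] z 150.6 r 32.6 phi 177.7 tool-x press deg 90.9 q7 0.55
tool-frame force x -0.6 y -0.8 z -0.9
```

View pics/c5.png

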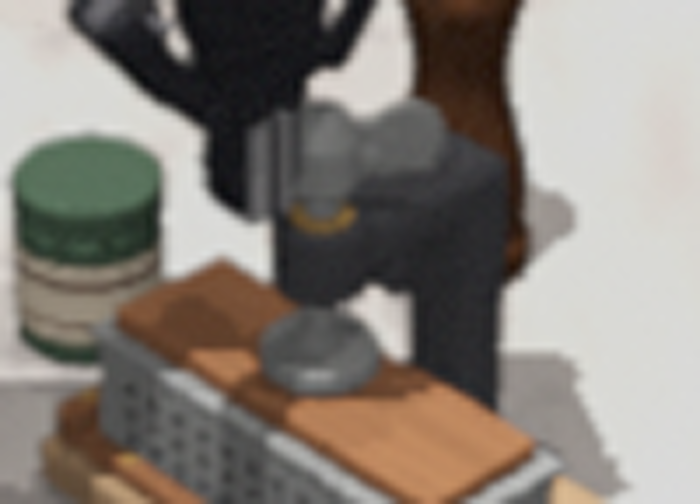

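The foot at (320,350) still sits slightly above the lid. The finger is pushing the front wing at (265,165), with low force. I'll finish this stroke.

```bash
python3 -m jog '[{"slide":[0.0038,0.0004,0],"turn":0.12,"hand":1},{"slide":[0.0038,0.0004,0],"turn":0.12,"hand":1},{"slide":[0.0038,0.0004,0],"turn":0.12,"hand":1},{"slide":[0.0038,0.0004,0],"turn":0.12,"hand":1},{"slide":[0.0038,0.0004,0],"turn":0.12,"hand":1},{"slide":[0.0038,0.0004,0],"turn":0.12,"hand":1},{"slide":[0,0,0],"turn":0,"hand":1}]'; python3 -c "
from h import *;st()";python3 -m jog '[{"slide":[0.0038,0.0004,0],"turn":0.12,"hand":1},{"slide":[0.0038,0.0004,0],"turn":0.12,"hand":1},{"slide":[0.0038,0.0004,0],"turn":0.12,"hand":1},{"slide":[0.0038,0.0003,0],"turn":0.12,"hand":1},{"slide":[0.0038,0.0003,0],"turn":0.12,"hand":1},{"slide":[0.0038,0.0002,0],"turn":0.12,"hand":1},{"slide":[0.0038,0.0002,0],"turn":0.12,"hand":1},{"slide":[0,0,0],"turn":0,"hand":1}]'; python3 -c "
from h import *;st()"
```

```text
time_s: 24.05
ee_pos: [504.2, -58.8, 149.9]
tcp_rot: [-3.141, 0.001, 0.93]
ft_force: [-1.7, -0.6, -0.4]
finger_gap: 0.1
finger_force: 0.8
t 24.05 press xy [-24.3  22.1] z 149.9 r 32.9 phi 137.7 tool-x press deg 49.6 q7 -0.07
tool-frame force x -1.5 y -1.0 z 0.4
time_s: 24.72
ee_pos: [527.2, -47.0, 149.7]
tcp_rot: [-3.141, 0.002, 0.09]
ft_force: [-2.1, -0.2, -0.9]
finger_gap: -0.1
finger_force: 0.9
t 24.72 press xy [-0.6 32.4] z 149.7 r 32.5 phi 91.1 tool-x press deg 1.5 q7 -0.77
tool-frame force x -2.1 y 0.0 z 0.9
```

```bash
python3 -m jog '[{"slide":[-0.006,-0.001,0],"turn":0,"hand":1},{"slide":[0,0,-0.025],"turn":0,"hand":1},{"slide":[0,0,-0.025],"turn":0,"hand":1},{"slide":[0,0,0],"turn":-0.12,"hand":1},{"slide":[0,0,0],"turn":-0.12,"hand":1},{"slide":[0,0,0],"turn":-0.12,"hand":1},{"slide":[0,0,0],"turn":-0.12,"hand":1},{"slide":[0,0,0],"turn":-0.12,"hand":1},{"slide":[0,0,0],"turn":-0.12,"hand":1},{"slide":[0,0,0],"turn":-0.12,"hand":1},{"slide":[0,0,0],"turn":-0.12,"hand":1},{"slide":[0,0,0],"turn":-0.12,"hand":1},{"slide":[0,0,0],"turn":-0.12,"hand":1},{"slide":[0,0,0],"turn":-0.12,"hand":1},{"slide":[0,0,0],"turn":-0.12,"hand":1},{"slide":[0,0,0],"turn":-0.12,"hand":1}]';python3 -m jog '[{"slide":[0,0,0],"turn":-0.12,"hand":1},{"slide":[0,0,0],"turn":-0.12,"hand":1},{"slide":[0,0,0],"turn":-0.12,"hand":1},{"slide":[0,0,0],"turn":-0.12,"hand":1},{"slide":[0,0,0],"turn":-0.12,"hand":1},{"slide":[0,0,0],"turn":-0.12,"hand":1},{"slide":[0,0,0],"turn":-0.12,"hand":1},{"slide":[0,0,0],"turn":-0.12,"hand":1},{"slide":[0,0,0],"turn":-0.12,"hand":1},{"slide":[0,0,0],"turn":-0.12,"hand":1},{"slide":[0,0,0],"turn":-0.12,"hand":1},{"slide":[0,0,0],"turn":-0.12,"hand":1},{"slide":[0,0,0],"turn":-0.12,"hand":1},{"slide":[0,0,0],"turn":-0.12,"hand":1},{"slide":[0,0,0],"turn":-0.12,"hand":1},{"slide":[0,0,0],"turn":-0.12,"hand":1},{"slide":[0,0,0],"turn":-0.08,"hand":1},{"slide":[0,0,0],"turn":0,"hand":1}]';python3 -c "
from h import *;st(12.7,-27)"
```

```text
time_s: 26.05
ee_pos: [521.3, -46.8, 201.1]
tcp_rot: [3.139, -0.001, 1.657]
ft_force: [-0.3, -0.7, -0.3]
finger_gap: 0.1
finger_force: 0.0
time_s: 27.55
ee_pos: [521.4, -46.9, 201.3]
tcp_rot: [-3.141, 0.003, -2.632]
ft_force: [0.1, 0.3, -0.2]
finger_gap: 0.0
finger_force: 0.0
t 27.55 press xy [-6.4 32.9] z 201.3 r 33.5 phi 101.1 tool-x press deg -154.5 q7 2.22
tool-frame force x -0.2 y 0.2 z 0.2
slide to target mm 8.5 -62.3
```

```bash
python3 -m jog '[{"slide":[0.003,-0.021,0],"turn":0,"hand":1},{"slide":[0.003,-0.021,0],"turn":0,"hand":1},{"slide":[0.0025,-0.021,0],"turn":0,"hand":1},{"slide":[0,0,0],"turn":0,"hand":1},{"slide":[0,0,0.026],"turn":0,"hand":1},{"slide":[0,0,0.025],"turn":0,"hand":1},{"slide":[0,0,0],"turn":0,"hand":1},{"slide":[0,0,0],"turn":0,"hand":1}]'; python3 -c "
from h import *;st(12.7,-27)"
python3 -m jog '[{"slide":[0.0038,0,0],"turn":0.11,"hand":1},{"slide":[0.0038,0.0002,0],"turn":0.11,"hand":1},{"slide":[0.0038,0.0002,0],"turn":0.11,"hand":1},{"slide":[0.0038,0.0002,0],"turn":0.11,"hand":1},{"slide":[0.0038,0.0002,0],"turn":0.12,"hand":1},{"slide":[0.0038,0.0002,0],"turn":0.12,"hand":1},{"slide":[0.0038,0.0002,0],"turn":0.12,"hand":1},{"slide":[0.0038,0.0002,0],"turn":0.12,"hand":1},{"slide":[0.0038,0.0002,0],"turn":0.12,"hand":1},{"slide":[0.0038,0.0002,0],"turn":0.12,"hand":1},{"slide":[0.0038,0.0002,0],"turn":0.12,"hand":1},{"slide":[0,0,0],"turn":0,"hand":1}]'; python3 -c "
from h import *;st()"
```

```text
time_s: 28.22
ee_pos: [543.3, -105.4, 148.9]
tcp_rot: [3.14, -0.002, -2.637]
ft_force: [0.4, 0.0, -0.4]
finger_gap: -0.1
finger_force: 0.0
t 28.22 press xy [ 11.7 -26.9] z 148.9 r 29.4 phi -66.5 tool-x press deg -154.8 q7 2.38
tool-frame force x -0.3 y -0.1 z 0.4
slide to target mm -0.8 -0.5
time_s: 29.22
ee_pos: [506.0, -101.5, 151.0]
tcp_rot: [3.14, 0.002, 2.364]
ft_force: [-0.0, -2.0, 0.4]
finger_gap: -0.3
finger_force: 0.5
t 29.22 press xy [-25.2 -20.6] z 151.0 r 32.6 phi -140.7 tool-x press deg 131.8 q7 1.24
tool-frame force x -1.4 y -1.5 z -0.4
```

Now in small steps, watching the force.

```bash
python3 -m jog '[{"slide":[0.0038,0.0002,0],"turn":0.12,"hand":1},{"slide":[0.0038,0.0002,0],"turn":0.12,"hand":1},{"slide":[0,0,0],"turn":0,"hand":1}]'; python3 -c "
from h import *;st()"; python3 -m jog '[{"slide":[0.0038,0.0002,0],"turn":0.12,"hand":1},{"slide":[0,0,0],"turn":0,"hand":1}]'; python3 -c "
from h import *;st()"
```

```text
time_s: 29.47
ee_pos: [501.2, -95.4, 150.4]
tcp_rot: [3.14, 0.001, 2.127]
ft_force: [-0.1, -0.7, 1.1]
finger_gap: 0.1
finger_force: 0.6
t 29.47 press xy [-29.6 -14.3] z 150.4 r 32.9 phi -154.3 tool-x press deg 118.2 q7 1.02
tool-frame force x -0.6 y -0.5 z -1.1
time_s: 29.63
ee_pos: [499.4, -92.4, 150.1]
tcp_rot: [3.14, 0.001, 2.008]
ft_force: [-0.3, -2.1, 1.4]
finger_gap: 0.3
finger_force: 0.9
t 29.63 press xy [-31.3 -11.2] z 150.1 r 33.2 phi -160.4 tool-x press deg 111.4 q7 0.92
tool-frame force x -1.8 y -1.1 z -1.4
```

```bash
python3 -m jog '[{"slide":[0.0038,0.0002,0],"turn":0.12,"hand":1},{"slide":[0,0,0],"turn":0,"hand":1}]'; python3 -c "
from h import *;st()"
```

```text
time_s: 29.8
ee_pos: [497.9, -89.4, 149.9]
tcp_rot: [3.141, 0.001, 1.889]
ft_force: [-0.3, -2.5, 1.9]
finger_gap: 0.1
finger_force: 1.5
t 29.80 press xy [-32.6  -8. ] z 149.9 r 33.5 phi -166.2 tool-x press deg 104.6 q7 0.81
tool-frame force x -2.3 y -1.0 z -1.9
```

```bash
python3 -m jog '[{"slide":[0.003,0.0005,0],"turn":0.09,"hand":1},{"slide":[0,0,0],"turn":0,"hand":1}]'; python3 -c "
from h import *;st()"; python3 -m jog '[{"slide":[0.003,0.0005,0],"turn":0.09,"hand":1},{"slide":[0,0,0],"turn":0,"hand":1}]'; python3 -c "
from h import *;st()"
```

```text
time_s: 29.97
ee_pos: [497.2, -86.7, 149.7]
tcp_rot: [3.141, 0.001, 1.8]
ft_force: [-2.1, -4.1, 2.7]
finger_gap: -0.1
finger_force: 2.2
t 29.97 press xy [-33.1  -5.3] z 149.7 r 33.5 phi -171.0 tool-x press deg 99.4 q7 0.73
tool-frame force x -3.5 y -3.0 z -2.7
time_s: 30.13
ee_pos: [496.6, -83.9, 149.6]
tcp_rot: [-3.141, 0.001, 1.709]
ft_force: [-2.3, -4.6, 3.9]
finger_gap: 0.1
finger_force: 2.6
t 30.13 press xy [-33.5  -2.4] z 149.6 r 33.6 phi -175.9 tool-x press deg 94.3 q7 0.65
tool-frame force x -4.2 y -2.9 z -3.9
```

```bash
python3 -m jog '[{"slide":[0.003,0.0004,0],"turn":0.09,"hand":1},{"slide":[0,0,0],"turn":0,"hand":1}]'; python3 -c "
from h import *;st()"; python3 -m jog '[{"slide":[0.002,0.0004,0],"turn":0.06,"hand":1},{"slide":[0,0,0],"turn":0,"hand":1}]'; python3 -c "
from h import *;st()"
```

```text
time_s: 30.3
ee_pos: [496.3, -81.1, 149.5]
tcp_rot: [-3.14, 0.002, 1.619]
ft_force: [-3.0, -6.0, 4.0]
finger_gap: 0.2
finger_force: 3.1
t 30.30 press xy [-33.7   0.3] z 149.5 r 33.7 phi 179.4 tool-x press deg 89.1 q7 0.57
tool-frame force x -5.8 y -3.3 z -4.0
time_s: 30.47
ee_pos: [496.2, -79.5, 149.5]
tcp_rot: [-3.14, 0.002, 1.56]
ft_force: [-3.7, -5.0, 3.6]
finger_gap: 0.0
finger_force: 3.5
t 30.47 press xy [-33.7   2. ] z 149.5 r 33.7 phi 176.6 tool-x press deg 85.7 q7 0.52
tool-frame force x -5.0 y -3.7 z -3.6
```

About 6 N tangential, against 1 N running, so it bears well. I'll release, retreat and look.

```bash
python3 -m jog '[{"slide":[-0.004,0,0],"turn":0,"hand":1},{"slide":[-0.006,0,0],"turn":0,"hand":1},{"slide":[-0.01,-0.004,0],"turn":0,"hand":1},{"slide":[-0.01,-0.004,0],"turn":0,"hand":1},{"slide":[0,0,-0.03],"turn":0,"hand":1},{"slide":[0,0,-0.03],"turn":0,"hand":1},{"slide":[-0.035,0,0],"turn":0,"hand":1},{"slide":[-0.035,0,0],"turn":0,"hand":1},{"slide":[-0.035,0,0],"turn":0,"hand":1},{"slide":[-0.035,0,0],"turn":0,"hand":1},{"slide":[-0.035,0,0],"turn":0,"hand":1},{"slide":[0,0,0],"turn":0,"hand":1}]'
python3 - <<'E'
from h import *
a=cv2.resize(vision.grab_frame('top')[195:267,290:490],None,fx=4,fy=4,interpolation=2)
b=cv2.resize(vision.grab_frame('scene')[175:250,260:390],None,fx=4,fy=4,interpolation=2)
c=np.zeros((588,800,3),np.uint8);c[:288]=a;c[288:,:520]=b;cv2.imwrite('pics/c6.png',c[:,:,::-1])
E
```

```text
time_s: 31.47
ee_pos: [483.3, -291.4, 210.6]
tcp_rot: [3.139, 0.006, 1.545]
ft_force: [-0.7, -0.1, 0.5]
finger_gap: 0.0
finger_force: 0.0
```

View pics/c6.png

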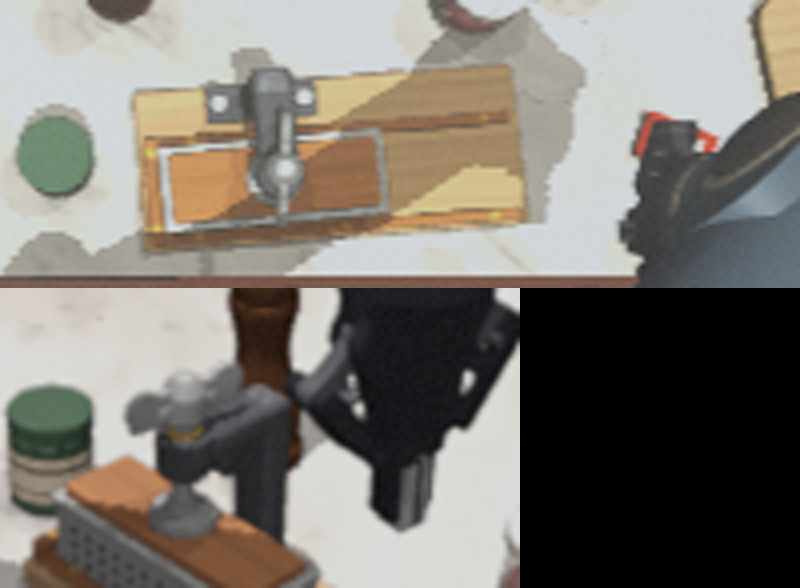

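The wings now lie along the press's x (tips at (287,112) and (283,222)), as expected near 15.8 rad. The foot sits on the lid, the mould is at the stop, and the bystanders in view (green tin, pepper mill, jar, matchbox) are unmoved.

```bash
python3 -c "
from rig import workorder;print(workorder.hand_in())"
```

```text
the job is handed in; nothing more can be done
None
```

The mould is against the stop and the screw is run down snug on its lid. The bystanders in the last view hadn't moved (the red tin was out of frame), and I handed the job in at about 31.6 s, but no verdict came back.

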